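# Clamp the pump's valve block in the torque-knob vise

### The arm

A 7-joint arm with a two-finger parallel gripper is mounted at the origin on the work surface. World frame = base frame: x ahead of the robot, y to its left, z up, the work surface at z = 0. Lengths are in m, angles in rad, forces in N, time in s.
With the tool pointing down it reaches from about 0.35 to 0.9 m from the base axis. Payload 19.9 kg.
Tool frame: the origin (TCP) lies midway between the tips of the shut fingers; the grasp point (between the pads) lies 19 mm behind it; z points along the fingers, y is the line along which they close (so a half turn about z gives the same grasp; the last joint's range is limited). The gripper opens to 94 mm and grips with 3 to 60 N. Pads are 16 mm wide; open, the fingers measure 119 mm over their backs; the gripper's body (75 mm by 177 mm) begins 78 mm behind the grasp point.
Start: joints at [1.226, 0.417, -0.01, 1.614, 0.005, 1.111, -0.053], TCP at [0.186, -0.597, 0.17] pointing down, gripper open.
Joint ranges: [-2.81, 2.81], [-0.39, 2.02], [-1.27, 1.25], [0.06, 2.57], [-1.19, 4.33], [0.19, 2], [-2.82, 2.82]. Speed limits (rad/s): [1.89, 1.89, 2.39, 2.39, 3.01, 3.01, 3.01].

### API

Orientations are given as a rotation vector (axis times angle).
In Python, from plant import ctrl, optics gives the robot as it stands.
- The arm moves only by the tool servo_tool, never from a script. Its argument "targets" is a list of rows, each a list of 5 numbers: the closure, from 0 (fully open) to 1 (shut), then the shift along the tool's x, y, z as a fraction of full scale, then the turn about the tool's z as a fraction of full scale. A call has exactly 5 rows; each row is the pose to reach, as a shift and turn from the pose commanded when the call began, along the tool's axes at that moment, turning the shorter way round; what a row does not reach only later rows make up. Full scale, the value 1, is 60 cm for a shift and 180 degrees for a turn. A row lasts 1/8 s, in which the tool goes at most 62.5 mm and 10.7 degrees, less where a joint would pass 70% of its speed; a pose out of reach is approached as far as the arm can. A call with a number of a shift or a turn outside -1 to 1 is refused whole. A call with a gripper value outside its range is refused whole. The fingers move at their own pace and stop on an object; "grip_force" is the grip in N (left out, the last holds). Time passes only in rows, so rows that repeat a pose let the fingers close, or fill a call up. It gives the time, the measured TCP pose, the force, the opening and the grip force at its end, in the units of the state.
- ctrl.state(): the state, without advancing time (a new reading comes with each control period).
- optics.get_image(name): name is "scene" or "side" or "wrist"; returns the picture (480x640x3 uint8, blue, green, red); there is no depth.
- optics.camera_info(name): a dict with "K" (3x3 intrinsics, pixels), "pose" (4x4, takes a point from camera to world coordinates); the wrist camera has in their place "T_tool_cam" (4x4, takes a point from camera to tool coordinates, whose origin is the TCP and whose axes are the flange's). Camera axes: x right, y down, z forward; pixel columns grow to the right and rows downward; lengths in m; the calibration is good to about 2 mm. A picture is of the moment at which its call begins: read the wrist's pose just before it. camera_info takes no time and is no camera call.
- ctrl.job_done(): hands the job in; it is judged then, once.
The state is a dict: "time_s": time; "joint_pos": joint angles; "qd": joint speeds; "joint_torque": joint torques, N m; "ee_pos": TCP position; "eef_rot": TCP orientation; "wrist_force": force on the tool from outside, world axes, zero at the start; "torque": the same for the moment, N m; "width": opening from 0.0 (shut) to 1.0 (fully open); "finger_force": force on a finger pad.
Only numpy, scipy, OpenCV 4.12 (cv2) and the standard library are available. Lean on these libraries where they do the work, as an engineer would, in place of code of your own. Each camera call takes 0.05 s, during which the arm holds its last target. There are 200 camera calls.

### The job

Stand the brass valve block upright on the bed of the green vise, its narrow way between the moving jaw and the stop, and let go of it. Then turn the vise's orange knob clockwise (seen from above) until the jaw has the block tight and you feel the slip clutch let go, and stop turning once it has slipped about 30 degrees: at least 15, never more than 45. Leave the other things on the slab undisturbed.

Things in the scene. Friction and masses are not known exactly. Their poses are not given: they have to be found in the camera images.
- valve_block: brass valve block, 0.35 to 0.65 kg: a body 36 mm (its x) by 50 mm (its y) by 45 mm tall (z), with a round spigot 22 mm in diameter and 12 mm high on top. Starts upright on the slab. Origin: centre of its underside. Symmetric under a half turn about z.
- vise: green vise fixed to the slab, long axis x: bed 225 x 70 mm, top 14 mm above the slab. At -x a gear head, 70 x 70 mm, 60 mm high, centred 100 mm from the origin, carries the knob. At +x a dark steel stop, 44 mm wide, 38 mm high over the bed; its face is locked by hand anywhere 21 to 31 mm from the origin and is not measured. Origin: on the slab, under the loading place. z up.
- vise_seat (a point): point on the bed top, 14 mm above the vise's origin; a block stood here with its x along the vise's x (either way round) clears both jaw and stop. Axes as the vise's.
- vise_jaw: steel moving jaw, 40 mm wide (y), 30 mm high over the bed. Origin: foot of its clamping face, at bed height. It starts open, the face 21 mm from the vise's origin on the -x side, and moves to +x (vise axes) 6 mm per radian of clockwise knob turn, pushes the block to the stop, then squeezes it (about 35 N when the clutch slips).
- knob_grip (a point): middle of the round orange knob (46 mm diameter, 75 to 111 mm above the slab), 93 mm up, on its upright axis, 100 mm from the vise's origin towards its -x. Turns with the knob. It takes 0.24 N m while the jaw runs free; with the block on the stop this climbs within 0.2 rad to a steady 0.45 N m: smooth slip. Dry friction: felt only while pushing on; when stopped it may relax. Stays where left.
- telltale_top (a point): centre of the top of the red tell-tale pin, 8 mm in diameter, in the middle of the knob's top. At the start 113 mm above the slab, 2 mm above the knob's top. It creeps up 2 mm per radian of clutch slip (hardly to be seen) and does not rise while the clutch holds. Counter-clockwise slip would lower it.
- lube_bottle: bystander: black plastic lubricant bottle, 64 mm in diameter, 170 mm tall, red twist cap. Origin: centre of its underside.
- mallet: bystander: wooden mallet lying down, about 275 mm long, head 55 by 100 by 55 mm at its +x end. Origin: on the slab, about the middle of its length.
- scoop: bystander: yellow plastic scoop, about 190 mm long along its x, pan 90 by 65 by 35 mm. Origin: on the slab under the rear of the pan.
- tin_box: bystander: tin box with a partly open sliding lid, 130 by 75 mm with the lid, 53 mm high. Origin: centre of its underside.
- adaptor: bystander: small dark steel adaptor, 32 mm square, 38 mm high with its round spigot. Not the block to clamp. Origin: centre of its underside.
- washer_dish: bystander: white ceramic dish, 80 mm across, 25 mm high. Origin: centre of its underside.
Not all that is in view belongs to the job. There is more than one size of the valve_block; the one meant has the size given above.

How it is judged:
On the way:
1. the valve block stands upright on the vise bed, narrow way between jaw and stop, and has been let go, the clutch not yet slipped (horizontal distance between valve_block and vise_seat below 0.03 m and z of valve_block in the frame of vise_seat between -0.004 and 0.004 m and angle between valve_block's own z axis and vertical below 0.1 rad and angle between the x axis of valve_block and the x axis of vise, either way round below 0.3 rad and contact force between the fingers and valve_block below 0.2 N and z of telltale_top in the frame of vise below 0.1132 m), for 0.2 s.
At the end, for the whole second after the job is handed in: The block stands upright (within 0.1 rad) and square (within 0.12 rad) on the vise bed, within 4 mm of bed height and 30 mm of the seat point, squeezed by the jaw with more than 15 N, at rest; the clutch has slipped by 0.2 to 0.85 rad in all (tell-tale pin 0.4 to 1.7 mm up) (horizontal distance between valve_block and vise_seat below 0.03 m and z of valve_block in the frame of vise_seat between -0.004 and 0.004 m and angle between valve_block's own z axis and vertical below 0.1 rad and angle between the x axis of valve_block and the x axis of vise, either way round below 0.12 rad and contact force between vise_jaw and valve_block above 15 N and z of telltale_top in the frame of vise between 0.1134 and 0.1147 m and linear speed of valve_block below 0.01 m/s); the robot touches nothing.
It fails at once if the clutch is over-run: it slips by more than 0.85 rad (tell-tale pin more than 1.7 mm up) (z of telltale_top in the frame of vise above 0.1147 m).
It fails at once if another thing on the slab (bottle, mallet, scoop, tin box, adaptor, dish) is shifted by more than 20 mm or tipped (distance of any of lube_bottle, mallet, scoop, tin_box, adaptor, washer_dish from where it was at the start of the episode above 0.02 m or angle between any of lube_bottle, mallet, scoop, tin_box, adaptor, washer_dish's own z axis and vertical above 0.3 rad).
It also fails if it takes over 72 s, if anything falls off the work surface, if the arm or the gripper's body presses on something with over 40 N, if the wrist force passes 120 N, or if a joint passes its speed limit or range.

## Working session

There is one attempt and no reset: what is moved stays moved. The work goes in short steps, Python scripts to look and compute and a tool call to move; the robot and the scene stay as the last step left them, time stands still between calls to the robot, and variables do not carry over. Pictures are saved under pics/ and viewed, at most 10 in all, crops included, and the job is handed in when it is done.

Besides the shell and the picture viewer there is one more tool, called after ">>>" as name(argument=value, ...) on one line, values as JSON. servo_tool: Moves the arm, as the interface text tells. Shift numbers are shares of 60 cm and turn numbers shares of 180 degrees, none past 1 either way. Its arguments: {"type":"object","properties":{"targets":{"type":"array"},"grip_force":{"type":"number"}},"required":["targets"]}

```bash
mkdir -p pics; ls
python3 - <<'E'
from plant import ctrl, optics
import cv2, numpy as np
np.set_printoptions(precision=4,suppress=True)
print(ctrl.state())
for n in ["scene","side"]:
    cv2.imwrite(f"pics/{n}0.png",optics.get_image(n)); i=optics.camera_info(n); print(n,np.array(i["K"]),np.array(i["pose"]))
print(np.array(optics.camera_info("wrist")["T_tool_cam"]),optics.camera_info("wrist")["K"])
E
```

```text
pics
{'time_s': 0.0, 'joint_pos': array([ 1.2265,  0.418 , -0.0103,  1.6142,  0.0047,  1.1107, -0.053 ]), 'qd': array([-0.0002,  0.0016, -0.0001,  0.0009, -0.0013,  0.0004, -0.0004]), 'joint_torque': array([ -0.0001, -85.1245,   0.6384, -42.5986,  -0.0489,   0.0186,
         0.0002]), 'ee_pos': array([ 0.1863, -0.5962,  0.1698]), 'eef_rot': array([-3.1045, -0.4737,  0.0004]), 'wrist_force': array([0.6267, 0.471 , 0.157 ]), 'torque': array([-0.035 ,  0.0267,  0.0076]), 'finger_force': 0.0, 'width': 1.0008908448508151}
scene [[561.5183   0.     324.9968]
 [  0.     561.5183 244.3299]
 [  0.       0.       1.    ]] [[-0.758   0.5499 -0.3508  0.9213]
 [ 0.6522  0.6303 -0.4212  0.4431]
 [-0.0105 -0.548  -0.8364  0.9672]
 [ 0.      0.      0.      1.    ]]
side [[534.3523   0.     316.4059]
 [  0.     534.3523 230.7684]
 [  0.       0.       1.    ]] [[-0.7481 -0.4633  0.4751  0.0711]
 [-0.6634  0.5023 -0.5547  0.5838]
 [ 0.0184 -0.7301 -0.6831  0.7878]
 [ 0.      0.      0.      1.    ]]
[[ 0.0001 -0.9722 -0.234   0.0684]
 [ 1.      0.0003 -0.0011  0.0004]
 [ 0.0011 -0.234   0.9722 -0.2148]
 [ 0.      0.      0.      1.    ]] [[363.8706   0.     315.3567]
 [  0.     363.8706 243.9892]
 [  0.       0.       1.    ]]
```

View pics/scene0.png

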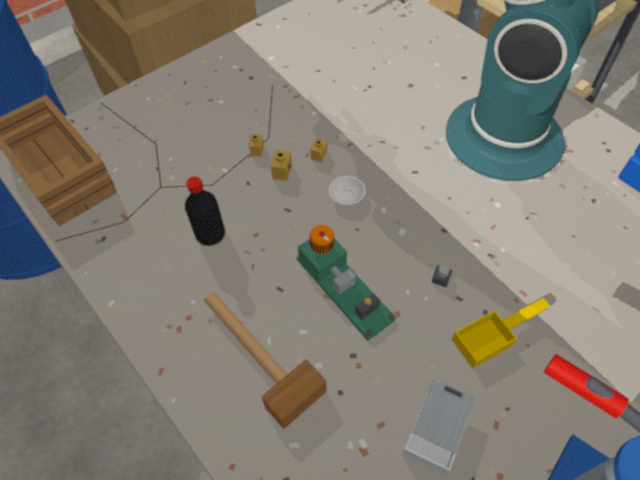

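View pics/side0.png

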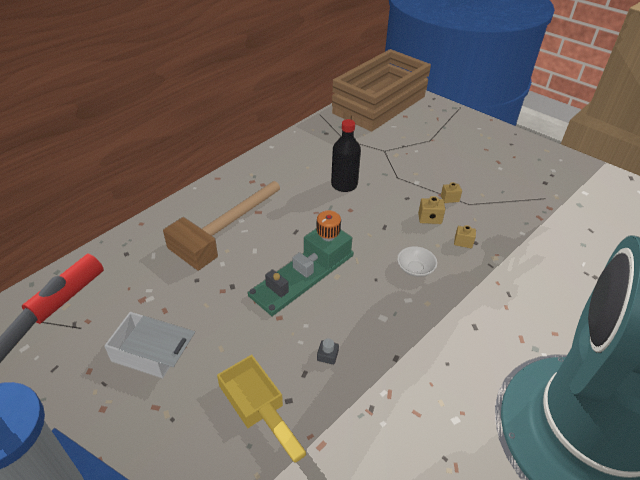

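Scene view: there are three brass blocks at about (256,145), (281,165) and (318,151). The knob is at (321,235), and the vise runs from there to (380,325). In the side view the blocks are at (452,192), (431,210) and (465,236), with the knob at (329,222). Next I'll measure the blocks and the vise.

```bash
cat > h.py <<'E'
from plant import ctrl, optics
import cv2, numpy as np
from scipy.spatial.transform import Rotation as R
np.set_printoptions(precision=4,suppress=True)
def cam(n,st=None):
    i=optics.camera_info(n); K=np.array(i["K"])
    if n!="wrist": return K,np.array(i["pose"])
    T=np.eye(4); T[:3,:3]=R.from_rotvec(st["eef_rot"]).as_matrix(); T[:3,3]=st["ee_pos"]
    return K,T@np.array(i["T_tool_cam"])
def ray(c,uv):
    K,P=c; d=P[:3,:3]@np.linalg.solve(K,[uv[0],uv[1],1]); return P[:3,3],d/np.linalg.norm(d)
def plane(c,uv,z):
    o,d=ray(c,uv); return o+d*(z-o[2])/d[2]
def proj(c,p):
    K,P=c; q=K@(P[:3,:3].T@(np.array(p)-P[:3,3])); return q[:2]/q[2]
def tri(c1,u1,c2,u2):
    (o1,d1),(o2,d2)=ray(c1,u1),ray(c2,u2)
    t=np.linalg.lstsq(np.c_[d1,-d2],o2-o1,rcond=None)[0]
    a,b=o1+t[0]*d1,o2+t[1]*d2; return (a+b)/2,np.linalg.norm(a-b)
def blobs(im,lo,hi,amin):
    m=cv2.inRange(cv2.cvtColor(im,cv2.COLOR_BGR2HSV),lo,hi)
    m=cv2.morphologyEx(m,cv2.MORPH_CLOSE,np.ones((3,3)))
    n,l,s,c=cv2.connectedComponentsWithStats(m)
    return [(c[i],s[i]) for i in range(1,n) if s[i][4]>=amin],l
E
python3 - <<'E'
from h import *
S=cv2.imread("pics/scene0.png"); D=cv2.imread("pics/side0.png"); cs,cd=cam("scene"),cam("side")
for nm,im in(("scene",S),("side",D)):
    for k,lo,hi,a in(("brass",(18,120,60),(28,255,255),60),("orange",(5,200,120),(16,255,255),60),("green",(60,60,30),(85,255,255),200)):
        for c,s in blobs(im,lo,hi,a)[0]:print(nm,k,c,s)
# candidate rough centroids
for a,b in(((256,145),(452,192)),((281,165),(431,210)),((318,151),(465,236)),((321,235),(329,222))):
    print(tri(cs,a,cd,b))
a=cv2.resize(S[125:185,240:335],None,fx=6,fy=6,interpolation=cv2.INTER_CUBIC)[:, :400*2]
b=cv2.resize(S[220:345,290:400],None,fx=4,fy=4,interpolation=cv2.INTER_CUBIC)
d=cv2.resize(D[205:320,240:360],None,fx=4,fy=4,interpolation=cv2.INTER_CUBIC)
e=cv2.resize(D[175:255,410:485],None,fx=5,fy=5,interpolation=cv2.INTER_CUBIC)
def pad(im,w,h):
    o=np.zeros((h,w,3),np.uint8);im=im[:h,:w];o[:im.shape[0],:im.shape[1]]=im;return o
cv2.imwrite("pics/blocks.png",pad(np.hstack([pad(cv2.resize(a,None,fx=.7,fy=.7),400,400),pad(e,400,400)]),800,400))
cv2.imwrite("pics/vise.png",np.hstack([pad(cv2.resize(b,None,fx=.9,fy=.9),400,460),pad(cv2.resize(d,None,fx=.83,fy=.83),400,460)]))
E
```

```text
scene brass [148.2236  31.6226] [  66    0  189   94 8635]
scene brass [451.8438   5.5625] [445   0  15  14  64]
scene brass [486.2157  21.3137] [479  10  19  26 204]
scene brass [255.84  144.912] [250 135  13  21 250]
scene brass [318.5487 149.8484] [311 139  16  23 277]
scene brass [281.0269 164.7805] [271 151  20  29 483]
scene brass [492.582  333.0589] [ 452  298   98   70 2701]
scene orange [321.1749 235.5776] [311 226  22  20 303]
scene green [343.2864 287.4954] [ 297  240   98  100 2919]
side brass [438.3061 203.839 ] [419 183  43  41 882]
side brass [464.6934 236.4254] [454 226  22  22 362]
side brass [257.977  401.2532] [ 217  355   89  107 3566]
side green [305.7452 269.9751] [ 248  229  105   87 2853]
(array([ 0.4635, -0.3478,  0.0178]), np.float64(0.004383715120192582))
(array([ 0.4616, -0.2562,  0.0239]), np.float64(0.0014505217399675158))
(array([ 0.3672, -0.2415,  0.0152]), np.float64(0.0038305883205175285))
(array([ 0.5496, -0.0134,  0.0981]), np.float64(0.0034791908626551657))
```

View pics/blocks.png

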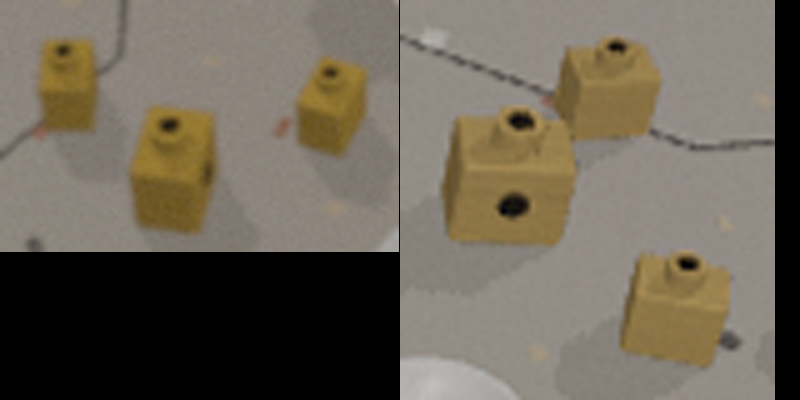

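View pics/vise.png

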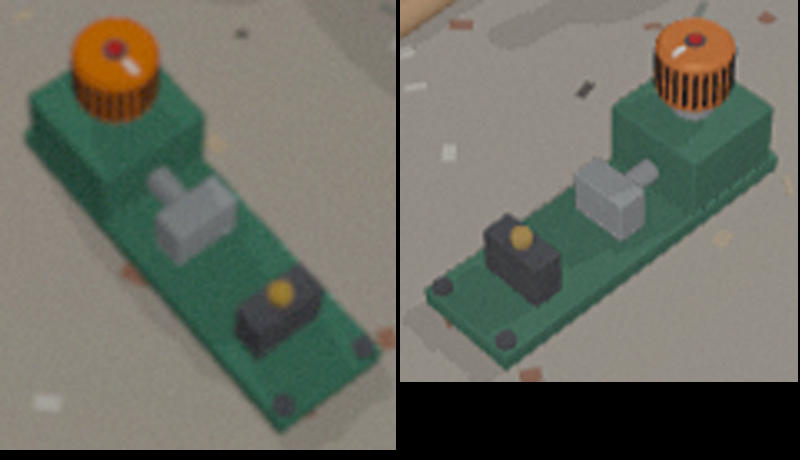

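The three candidates, in scene pixels, are (256,145), (281,165) and (318,151). The middle one looks clearly bigger, and it has a cross-bore on one face. I'll check spigot-top heights and sizes, then get the vise axis from the tell-tale pin and the bed corners.

Run:
```python
from h import *
cs,cd=cam("scene"),cam("side")
for n,a,b in(("A",(255.2,136.9),(453.4,184.4)),("B",(280.5,154.8),(434,199)),("C",(318.6,142.1),(467.6,227.8)),("tell",(321.9,233.3),(328.9,217.3)),
 ("cornR",(395.6,317.8),(272.2,314)),("cornL",(367.8,338.1),(248.1,293.9))): print(n,tri(cs,a,cd,b))
# B front face corners in side crop: body top plane corners z=.045
f=lambda x,y:(410+(x-400)/5,175+y/5)
for p in((457,118),(572,148),(452,148)): print("B45",plane(cd,f(*p),.045))
for p in((450,238),(560,244)): print("B0",plane(cd,f(*p),0))
g=lambda x,y:(240+x/4.2,125+y/4.2)
for p in((147,110),(215,110),(212,158),(133,160)): print("B45s",plane(cs,g(*p),.045))
```

```text
A (array([ 0.4629, -0.3461,  0.0428]), np.float64(0.0011137912363741204))
B (array([ 0.4601, -0.2559,  0.0562]), np.float64(0.0014710871250562562))
C (array([ 0.3654, -0.24  ,  0.0422]), np.float64(0.0010583513044832456))
tell (array([ 0.5501, -0.011 ,  0.1099]), np.float64(0.00015815271567576371))
cornR (array([0.526 , 0.1716, 0.0066]), np.float64(0.0006398837211176964))
cornL (array([0.5936, 0.1679, 0.0064]), np.float64(0.0003577949990416186))
B45 [ 0.4872 -0.2522  0.045 ]
B45 [ 0.4392 -0.2691  0.045 ]
B45 [ 0.4775 -0.2336  0.045 ]
B0 [ 0.4685 -0.2307  0.    ]
B0 [ 0.4305 -0.2604  0.    ]
B45s [ 0.4574 -0.28    0.045 ]
B45s [ 0.4305 -0.2564  0.045 ]
B45s [ 0.4526 -0.2315  0.045 ]
B45s [ 0.4842 -0.2574  0.045 ]
```

Block B at (281,165) has its top at 56 mm, against the specified 57. A and C are only 42 mm tall, so they are the wrong size and B is the one meant. The vise axis heading is about 87°, with the origin near (0.556, 0.089). I'll go above B for a close look.

>>> servo_tool(targets=[[0,0.1,-0.067,-0.05,0],[0,0.2,-0.134,-0.06,0],[0,0.3,-0.2,-0.06,0],[0,0.4,-0.267,-0.06,0],[0,0.45,-0.3,-0.06,0]], grip_force=25)

```text
time_s: 0.72
ee_pos: [0.3803, -0.3559, 0.2064]
eef_rot: [3.106, 0.474, -0.0]
wrist_force: [0.8, -0.7, 0.1]
width: 1.001
finger_force: 0.0
```

>>> servo_tool(targets=[[0,0.08,-0.052,0,0],[0,0.155,-0.105,0,0],[0,0.155,-0.105,0,0],[0,0.155,-0.105,0,0],[0,0.155,-0.105,0,0]])

```text
time_s: 1.35
ee_pos: [0.4487, -0.2709, 0.2062]
eef_rot: [-3.106, -0.471, 0.001]
wrist_force: [0.2, 0.3, 0.0]
width: 1.004
finger_force: 0.0
```

Run:
```python
from h import *
st=ctrl.state(); im=optics.get_image("wrist"); cv2.imwrite("pics/w1.png",im)
print(st["time_s"],st["ee_pos"],st["eef_rot"],st["joint_pos"]); c=cam("wrist",st)
bl,l=blobs(im,(16,90,40),(30,255,255),300)
for ce,s in bl: print(ce,s,plane(c,ce,.03))
print(proj(c,(.4601,-.2559,.057)))
```

```text
1.35 [ 0.4487 -0.2709  0.2062] [-3.1061 -0.4709  0.0007] [ 0.6963  0.2122 -0.2444  1.8145  0.0568  1.1221 -0.8374]
[306.1969 206.507 ] [ 283  179   47   57 1635] [ 0.4608 -0.2567  0.03  ]
[384.4221 226.0251] [364 205  42  44 995] [ 0.4657 -0.3445  0.03  ]
[268.7725 278.3408] [ 253  258   32   42 1033] [ 0.3702 -0.24    0.03  ]
[ 76.4469 370.6369] [  57  332   50   77 1826] [ 0.1882 -0.0496  0.03  ]
[554.0964 370.5378] [ 525  332   49   77 1785] [ 0.3596 -0.5998  0.03  ]
[483.8532 436.8614] [ 282  425  358   19 4306] [ 0.2474 -0.5567  0.03  ]
[304.5547 210.5601]
```

View pics/w1.png

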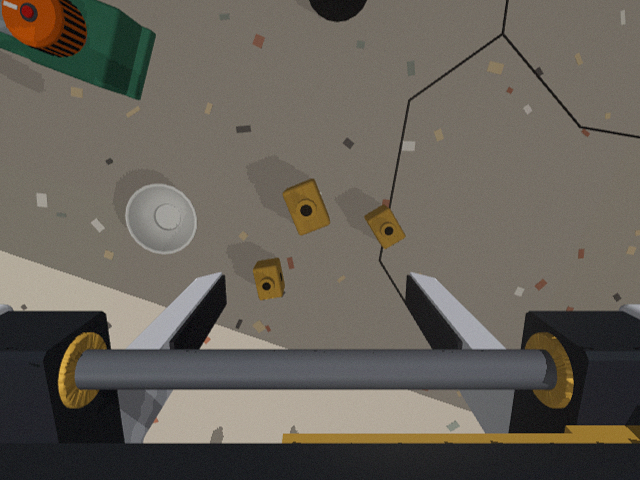

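The wrist view shows B at (306,207) with its spigot bore at (306,210) and its long axis roughly image-vertical. A is at (384,226) and C at (268,279). The dish at (160,218) is well clear. I'll get B's angle and compute the move.

Run:
```python
from h import *
im=cv2.imread("pics/w1.png"); st=ctrl.state(); c=cam("wrist",st)
bl,l=blobs(im,(16,90,40),(30,255,255),300)
m=(l==l[200,300]).astype(np.uint8)
ct=max(cv2.findContours(m,0,1)[0],key=cv2.contourArea)
r=cv2.minAreaRect(ct); bp=cv2.boxPoints(r); w=np.array([plane(c,p,.04) for p in bp])
e=[w[1]-w[0],w[2]-w[1]]; 
for v in e: print(np.linalg.norm(v),np.degrees(np.arctan2(v[1],v[0])))
a=cv2.approxPolyDP(ct,3,True)[:,0]; print(a)
for p in a: print(plane(c,p,.045))
ctr=plane(c,(306,210.3),.057); print("spig",ctr)
Rm=R.from_rotvec(st["eef_rot"]).as_matrix(); print(Rm); print("shift/0.6",Rm.T@(np.array([ctr[0],ctr[1],st["ee_pos"][2]])-st["ee_pos"])/.6)
```

```text
0.03703299987293604 -51.25598504083924
0.051977503001942725 -140.71378978250866
[[313 179]
 [283 192]
 [300 235]
 [329 223]]
[ 0.4919 -0.2549  0.045 ]
[ 0.4702 -0.2293  0.045 ]
[ 0.4321 -0.2589  0.045 ]
[ 0.4534 -0.2843  0.045 ]
spig [ 0.4609 -0.2572  0.057 ]
[[ 0.9551  0.2964 -0.0003]
 [ 0.2964 -0.9551 -0.    ]
 [-0.0003 -0.0001 -1.    ]]
shift/0.6 [ 0.0261 -0.0158 -0.    ]
```

>>> servo_tool(targets=[[0,0.026,-0.016,0,-0.058],[0,0.026,-0.016,0,-0.116],[0,0.026,-0.016,0,-0.174],[0,0.026,-0.016,0,-0.232],[0,0.026,-0.016,0,-0.29]])

```text
time_s: 2.02
ee_pos: [0.461, -0.2568, 0.2063]
eef_rot: [-2.576, -1.798, 0.0]
wrist_force: [-0.1, -0.5, -0.3]
width: 1.001
finger_force: 0.0
```

>>> servo_tool(targets=[[0,0,0,0.03,-0.058],[0,0,0,0.06,-0.116],[0,0,0,0.09,-0.174],[0,0,0,0.12,-0.232],[0,0,0,0.15,-0.29]])

```text
time_s: 2.65
ee_pos: [0.461, -0.2568, 0.1157]
eef_rot: [-1.523, -2.748, 0.0]
wrist_force: [0.8, -0.9, -0.5]
width: 1.0
finger_force: 0.0
```

>>> servo_tool(targets=[[0,0,0,0,-0.035],[0,0,0,0,-0.035],[0,0,0,0,-0.035],[0,0,0,0,-0.035],[0,0,0,0,-0.035]])

```text
time_s: 3.28
ee_pos: [0.4615, -0.2561, 0.1165]
eef_rot: [1.377, 2.824, -0.0]
wrist_force: [-0.4, -0.7, -0.1]
width: 0.999
finger_force: 0.0
```

Run:
```python
from h import *
st=ctrl.state(); im=optics.get_image("wrist"); cv2.imwrite("pics/w2.png",im)
c=cam("wrist",st); Rm=R.from_rotvec(st["eef_rot"]).as_matrix()
print(st["time_s"],st["ee_pos"],st["joint_pos"],"yhead",np.degrees(np.arctan2(Rm[1,1],Rm[0,1])))
bl,l=blobs(im,(16,90,40),(30,255,255),300)
for ce,s in bl:
    ct=max(cv2.findContours((l==l[int(ce[1]),int(ce[0])]).astype(np.uint8),0,1)[0],key=cv2.contourArea)
    print(ce,s,plane(c,ce,.04),cv2.minAreaRect(ct))
print("tcp px at z .045",proj(c,(st["ee_pos"][0],st["ee_pos"][1],.045)))
```

```text
3.275 [ 0.4615 -0.2561  0.1165] [ 0.8735  0.3478 -0.5115  1.895   0.2067  0.9504  0.93  ] yhead 38.00757579879575
[235.2544 151.0187] [ 207  129   58   44 1816] [ 0.3694 -0.2377  0.04  ] ((234.9807891845703, 151.0961456298828), (55.69697570800781, 35.497013092041016), 11.309932708740234)
[313.0479 237.2726] [ 282  213   63   51 2861] [ 0.459  -0.2546  0.04  ] ((313.0, 238.0), (50.0, 62.0), 90.0)
[255.9789 312.3694] [ 230  289   52   48 1800] [ 0.461  -0.3371  0.04  ] ((255.63262939453125, 312.7161560058594), (40.460235595703125, 50.14738464355469), 79.50852966308594)
[ 76.6816 370.3631] [  58  332   49   77 1812] [ 0.367  -0.4817  0.04  ] ((319.5, 239.5), (479.0, 639.0), 90.0)
[554.1833 370.3963] [ 525  332   49   77 1784] [ 0.7048 -0.2178  0.04  ] ((319.5, 239.5), (479.0, 639.0), 90.0)
[483.819  436.9401] [ 282  425  358   19 4310] [ 0.7044 -0.3075  0.04  ] ((460.5, 434.0), (18.0, 357.0), 90.0)
tcp px at z .045 [314.2734 241.8773]
```

View pics/w2.png

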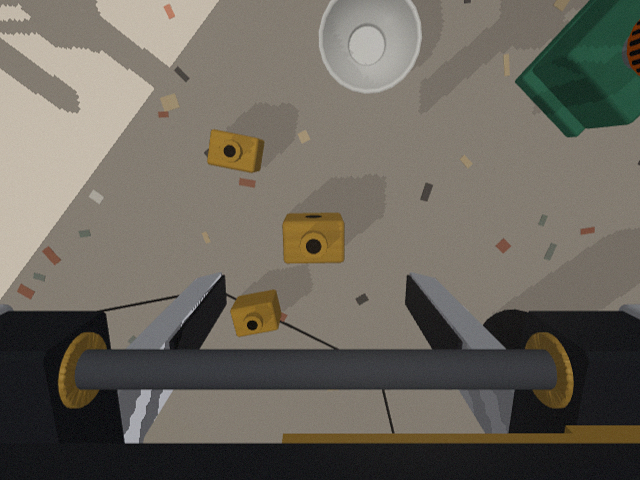

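B is centred under the TCP at px (314,246) and square to the fingers. Descending to grip it.

>>> servo_tool(targets=[[0,0,0,0.06,0],[0,0,0,0.12,0],[0,0,0,0.16,0],[0,0,0,0.177,0],[0,0,0,0.177,0]])

```text
time_s: 3.95
ee_pos: [0.4615, -0.2559, 0.0101]
eef_rot: [-1.376, -2.824, -0.0]
wrist_force: [0.7, -0.4, 0.2]
width: 1.001
finger_force: 0.0
```

>>> servo_tool(targets=[[1,0,0,0,0],[1,0,0,0,0],[1,0,0,0,0],[1,0,0,0,0],[1,0,0,0,0]], grip_force=35)

```text
time_s: 4.58
ee_pos: [0.4612, -0.2563, 0.0102]
eef_rot: [-1.376, -2.824, 0.001]
wrist_force: [-4.6, -3.3, 7.1]
width: 0.505
finger_force: 3.4
```

>>> servo_tool(targets=[[1,0,0,0,0],[1,0,0,-0.05,0],[1,0,0,-0.1,0],[1,0,0,-0.15,0],[1,0,0,-0.2,0]])

```text
time_s: 5.2
ee_pos: [0.4613, -0.2559, 0.1311]
eef_rot: [-1.376, -2.824, -0.0]
wrist_force: [-0.2, 0.2, 0.8]
width: 0.004
finger_force: 0.0
```

The grasp failed: the fingers shut to zero opening. Looking again.

```bash
cat > look.py <<'E'
import sys
from h import *
st=ctrl.state(); im=optics.get_image("wrist"); cv2.imwrite(sys.argv[1],im)
c=cam("wrist",st); Rm=R.from_rotvec(st["eef_rot"]).as_matrix()
print(st["time_s"],st["ee_pos"],st["joint_pos"],"yhead",np.degrees(np.arctan2(Rm[1,1],Rm[0,1])))
bl,l=blobs(im,(16,90,40),(30,255,255),300)
for ce,s in bl:
    if ce[1]>330 and s[3]!=s[2] and ce[0] in(0,): continue
    m=(l==np.bincount(l[s[1]:s[1]+s[3],s[0]:s[0]+s[2]].ravel(),minlength=2)[1:].argmax()+1).astype(np.uint8)
    print(ce,s,plane(c,ce,.04),cv2.minAreaRect(max(cv2.findContours(m,0,1)[0],key=cv2.contourArea)))
E
python3 look.py pics/w3.png
```

```text
5.2 [ 0.4613 -0.2559  0.1311] [ 0.8844  0.3299 -0.5225  1.8816  0.1957  0.9806  0.9398] yhead 38.05459699882128
[238.9434 151.4745] [ 212  131   55   41 1644] [ 0.3692 -0.2378  0.04  ] ((238.69232177734375, 151.53846740722656), (52.55912780761719, 33.73197555541992), 11.309932708740234)
[313.1926 234.1758] [ 284  211   59   48 2617] [ 0.4592 -0.2548  0.04  ] ((313.0, 234.5), (47.0, 58.0), 90.0)
[258.8966 299.6654] [ 234  285   49   27 1064] [ 0.4578 -0.3321  0.04  ] ((258.0, 298.0), (26.0, 48.0), 90.0)
[308.1425 369.4835] [305 332   7  77 393] [ 0.5356 -0.3603  0.04  ] ((307.9999694824219, 369.9999694824219), (5.999999046325684, 75.99998474121094), -0.0)
[322.7128 370.7531] [320 332   6  77 397] [ 0.5472 -0.3529  0.04  ] ((322.5, 370.0), (5.0, 76.0), 0.0)
[262.5547 436.4614] [  16  425  432   19 5518] [ 0.5456 -0.4468  0.04  ] ((231.49996948242188, 434.0), (430.99993896484375, 17.999996185302734), -0.0)
```

View pics/w3.png

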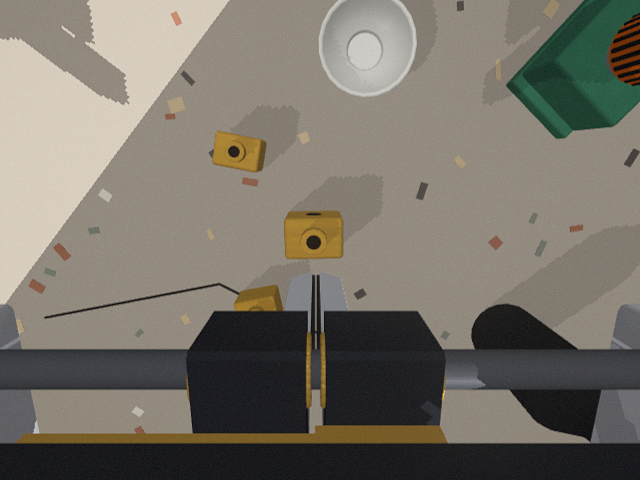

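The block at px (313,235) is still standing, unmoved. I probably lifted before the grip had built up. I'll retry and wait for the force.

>>> servo_tool(targets=[[0,0,0,0,0],[0,0,0,0,0],[0,0,0,0,0],[0,0,0,0,0],[0,0,0,0,0]])

```text
time_s: 5.88
ee_pos: [0.4614, -0.256, 0.1299]
eef_rot: [-1.376, -2.824, -0.0]
wrist_force: [0.5, -0.4, 0.4]
width: 0.501
finger_force: 0.0
```

>>> servo_tool(targets=[[0,0,0,0,0],[0,0,0,0.05,0],[0,0,0,0.12,0],[0,0,0,0.18,0],[0,0,0,0.2,0]])

```text
time_s: 6.5
ee_pos: [0.4606, -0.2555, 0.0086]
eef_rot: [-1.375, -2.822, -0.001]
wrist_force: [0.5, -0.4, -0.4]
width: 0.996
finger_force: 0.0
```

>>> servo_tool(targets=[[0.2,0,0,0,0],[0.4,0,0,0,0],[0.5,0,0,0,0],[0.6,0,0,0,0],[0.6,0,0,0,0]])

```text
time_s: 7.12
ee_pos: [0.4615, -0.2562, 0.0104]
eef_rot: [1.376, 2.824, -0.0]
wrist_force: [-0.0, 0.5, 0.9]
width: 0.503
finger_force: 0.0
```

>>> servo_tool(targets=[[0.8,0,0,0,0],[1,0,0,0,0],[1,0,0,0,0],[1,0,0,0,0],[1,0,0,0,0]])

```text
time_s: 7.75
ee_pos: [0.4605, -0.2571, 0.0103]
eef_rot: [-1.377, -2.823, 0.003]
wrist_force: [-6.7, -4.0, 10.8]
width: 0.225
finger_force: 39.2
```

Run:
```python
from h import *
st=ctrl.state(); print(st["width"],st["finger_force"],st["torque"],st["ee_pos"])
w=optics.get_image("wrist"); s=optics.get_image("side"); c=optics.get_image("scene")
a=cv2.resize(w[150:350,200:430],(400,348)); 
cs=cv2.resize(c[110:220,220:345],None,fx=3.2,fy=3.2,interpolation=2)[:,:400]; ds=cv2.resize(s[150:270,380:500],None,fx=3.2,fy=3.2,interpolation=2)[:,:400]
o=np.zeros((600,800,3),np.uint8)
a=cv2.resize(a,(280,243)); o[:243,:280]=a; 
o[0:352,400:800]=cs[:352]; o[245:600,0:384]=ds[:355]
cv2.imwrite("pics/g.png",o)
```

```text
0.22544582682663628 39.17479260941036 [-1.0922  1.6892 -0.0429] [ 0.4605 -0.2571  0.0103]
```

View pics/g.png

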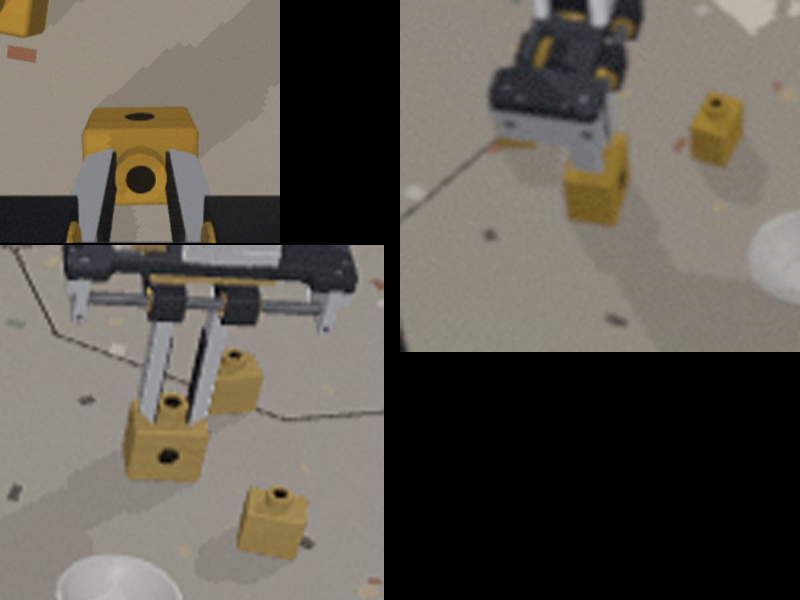

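The fingers are over the body top, gripping only the spigot: the opening is 21 mm and the block sits below the tips. So the real fingertips are about 35 mm higher than the reported TCP. The wrist view agrees: the tip edge at row 274 fits tips 35 mm short of the stated TCP. I'll open, then go about 33 mm lower in small steps while watching the force.

>>> servo_tool(targets=[[0,0,0,0,0],[0,0,0,-0.01,0],[0,0,0,-0.01,0],[0,0,0,-0.01,0],[0,0,0,-0.01,0]])

```text
time_s: 8.52
ee_pos: [0.4613, -0.256, 0.016]
eef_rot: [-1.376, -2.824, -0.0]
wrist_force: [-0.1, 0.3, 0.3]
width: 0.717
finger_force: 0.0
```

>>> servo_tool(targets=[[0,0,0,0,0],[0,0,0,0,0],[0,0,0,0.015,0],[0,0,0,0.03,0],[0,0,0,0.03,0]])

```text
time_s: 9.15
ee_pos: [0.4609, -0.2557, -0.0029]
eef_rot: [-1.375, -2.823, -0.0]
wrist_force: [0.6, 0.6, 0.6]
width: 0.998
finger_force: 0.0
```

>>> servo_tool(targets=[[0,0,0,0.01,0],[0,0,0,0.02,0],[0,0,0,0.025,0],[0,0,0,0.025,0],[0,0,0,0.025,0]])

```text
time_s: 9.78
ee_pos: [0.4615, -0.2561, -0.0167]
eef_rot: [1.376, 2.824, 0.0]
wrist_force: [0.0, 0.4, 0.8]
width: 1.001
finger_force: 0.0
```

The TCP reads -17 mm with no contact, which confirms the offset. Going a little lower and closing.

>>> servo_tool(targets=[[0,0,0,0.005,0],[0,0,0,0.01,0],[0.3,0,0,0.01,0],[1,0,0,0.01,0],[1,0,0,0.01,0]], grip_force=35)

```text
time_s: 10.4
ee_pos: [0.4615, -0.2561, -0.0228]
eef_rot: [1.376, 2.824, 0.0]
wrist_force: [0.6, 0.4, 0.0]
width: 0.719
finger_force: 0.0
```

>>> servo_tool(targets=[[1,0,0,0,0],[1,0,0,0,0],[1,0,0,0,0],[1,0,0,0,0],[1,0,0,0,0]])

```text
time_s: 11.02
ee_pos: [0.461, -0.2563, -0.0229]
eef_rot: [-1.376, -2.824, 0.001]
wrist_force: [-3.9, -1.5, 4.7]
width: 0.532
finger_force: 35.0
```

50 mm at 35 N: it is the body that is gripped now. Lifting and moving to hover beside the vise, turned square to it.

>>> servo_tool(targets=[[1,0,0,-0.03,0],[1,0,0,-0.1,0],[1,0,0,-0.18,0],[1,0,0,-0.25,0],[1,0,0,-0.28,0]])

```text
time_s: 11.65
ee_pos: [0.4623, -0.2561, 0.1478]
eef_rot: [1.374, 2.822, -0.0]
wrist_force: [-0.3, -0.6, -6.6]
width: 0.529
finger_force: 35.0
```

>>> servo_tool(targets=[[1,0.074,0.06,0,0.04],[1,0.148,0.12,0,0.08],[1,0.222,0.18,0,0.12],[1,0.296,0.24,0,0.16],[1,0.37,0.3,0,0.2]])

```text
time_s: 12.28
ee_pos: [0.4656, 0.0316, 0.1447]
eef_rot: [-2.186, -2.256, 0.001]
wrist_force: [1.3, -1.0, -5.6]
width: 0.534
finger_force: 35.0
```

>>> servo_tool(targets=[[1,0.06,0,0,0.028],[1,0.09,0,0,0.028],[1,0.09,0,0,0.028],[1,0.09,0,0,0.028],[1,0.09,0,0,0.028]])

```text
time_s: 12.9
ee_pos: [0.4644, 0.0828, 0.1449]
eef_rot: [-2.28, -2.161, 0.001]
wrist_force: [0.4, -0.1, -6.0]
width: 0.529
finger_force: 35.0
```

Run:
```python
from h import *
st=ctrl.state(); im=optics.get_image("wrist"); cv2.imwrite("pics/w5.png",im)
c=cam("wrist",st); Rm=R.from_rotvec(st["eef_rot"]).as_matrix()
print(st["time_s"],st["ee_pos"],st["joint_pos"],"yhead",np.degrees(np.arctan2(Rm[1,1],Rm[0,1])))
for p in((.55,-.011,.113),(.5555,.0889,.014),(.526,.172,.014)): print(proj(c,p))
```

```text
12.9 [0.4644 0.0828 0.1449] [ 0.3328  0.2219 -0.6445  1.9922  0.1601  0.9774 -0.4433] yhead -3.0588963025064735
[433.3256 368.8452]
[408.9546 217.3923]
[376.9968 128.6686]
```

View pics/w5.png

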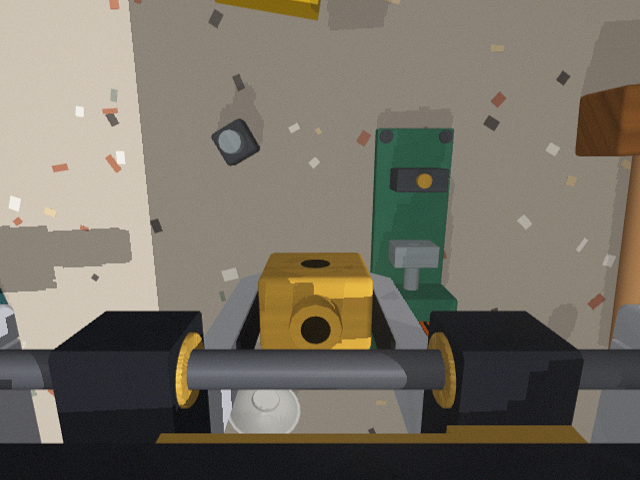

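The wrist view shows the bed end corners at (377,129) and (453,129). The stop top spans rows 168–192, the jaw is at about rows 240–268, and the held block is square at (316,300). I'll measure the edges.

Run:
```python
from h import *
st=ctrl.state(); im=cv2.imread("pics/w5.png"); c=cam("wrist",st)
g=cv2.cvtColor(im,cv2.COLOR_BGR2GRAY)
for u in(400,434): print(u,{v:int(g[v,u-2:u+3].mean()) for v in list(range(160,200,2))+list(range(232,276,2))})
for v in(205,225,260): print(v,{u:int(g[v-1:v+2,u].mean()) for u in list(range(366,380,1))+list(range(436,456,1))})
h=cv2.cvtColor(im,cv2.COLOR_BGR2HSV); m=cv2.inRange(h,(60,60,20),(90,255,255))
pts=[]
for v in range(140,286,12):
    x=np.where(m[v,365:470])[0]+365; l,r=plane(c,(x[0],v),.014),plane(c,(x[-1],v),.014); pts.append((v,x[0],x[-1],*l[:2],*r[:2]))
print(np.array(pts))
```

```text
400 {160: 72, 162: 72, 164: 71, 166: 72, 168: 48, 170: 58, 172: 59, 174: 62, 176: 60, 178: 59, 180: 60, 182: 57, 184: 62, 186: 59, 188: 63, 190: 60, 192: 67, 194: 78, 196: 77, 198: 77, 232: 70, 234: 71, 236: 69, 238: 69, 240: 89, 242: 92, 244: 94, 246: 98, 248: 127, 250: 129, 252: 130, 254: 129, 256: 126, 258: 127, 260: 129, 262: 128, 264: 124, 266: 127, 268: 76, 270: 70, 272: 71, 274: 71}
434 {160: 72, 162: 70, 164: 71, 166: 74, 168: 47, 170: 59, 172: 58, 174: 60, 176: 59, 178: 58, 180: 62, 182: 58, 184: 58, 186: 59, 188: 60, 190: 60, 192: 59, 194: 69, 196: 68, 198: 69, 232: 70, 234: 70, 236: 68, 238: 67, 240: 71, 242: 73, 244: 88, 246: 99, 248: 116, 250: 117, 252: 116, 254: 115, 256: 115, 258: 115, 260: 117, 262: 115, 264: 113, 266: 115, 268: 72, 270: 72, 272: 71, 274: 69}
205 {366: 131, 367: 132, 368: 131, 369: 131, 370: 132, 371: 133, 372: 125, 373: 48, 374: 57, 375: 75, 376: 79, 377: 80, 378: 79, 379: 76, 436: 72, 437: 72, 438: 69, 439: 71, 440: 70, 441: 71, 442: 73, 443: 69, 444: 70, 445: 71, 446: 67, 447: 78, 448: 121, 449: 118, 450: 118, 451: 124, 452: 132, 453: 133, 454: 130
[... 828 characters left out ...]
     0.5238   0.1408   0.5933   0.1371]
 [176.     374.     449.       0.5227   0.1299   0.5927   0.1261]
 [188.     374.     448.       0.5225   0.1187   0.5921   0.115 ]
 [200.     373.     447.       0.5214   0.1075   0.5915   0.1037]
 [212.     373.     446.       0.5212   0.096    0.5909   0.0923]
 [224.     372.     445.       0.52     0.0844   0.5903   0.0806]
 [236.     372.     444.       0.5198   0.0725   0.5897   0.0688]
 [248.     371.     443.       0.5186   0.0606   0.589    0.0568]
 [260.     371.     442.       0.5184   0.0483   0.5884   0.0446]
 [272.     372.     441.       0.5192   0.0359   0.5878   0.0322]
 [284.     394.     440.       0.541    0.0221   0.5871   0.0196]]
```

Run:
```python
from h import *
st=ctrl.state(); c=cam("wrist",st)
ax=np.array([.0525,.9986]); ay=np.array([-.9986,.0525]); O=np.array([.5555,.0889])
for n,p,z in(("jawfoot",(400,239),.014),("jawtop",(400,247),.044),("jawtop",(434,247),.044),("stopface",(400,192),.052),("stopface",(434,193),.052),
 ("jawL",(390,255),.044),("jawR",(438,255),.044),("stopL",(391,180),.052),("stopR",(448,180),.052),("bedend",(400,128.5),.014)):
    q=plane(c,p,z)[:2]-O; print(n,"x",q@ax,"y",q@ay)
# held block top: spigot hole centre relative to TCP
q=plane(c,(316,329),st["ee_pos"][2]+.0229+.057); print("spigot",q,(q-st["ee_pos"])[:2]@ax,(q-st["ee_pos"])[:2]@ay)
```

```text
jawfoot x -0.021212260107335516 y 0.007412861364181384
jawtop x -0.021785582406506555 y 0.01414192114413676
jawtop x -0.02180494041378532 y -0.016247145428368935
stopface x 0.02785613409584885 y 0.018592039278119008
stopface x 0.0269976205039702 y -0.010053526902692723
jawL x -0.02918872857015937 y 0.022733093311702392
jawR x -0.02921535275537156 y -0.02039723330895535
stopL x 0.037819341352685734 y 0.026632516903907773
stopR x 0.03778157110315426 y -0.02092198679837222
bedend x 0.08162777167021067 y 0.01289764253430428
spigot [0.4657 0.0827 0.2249] -0.00013106535770859382 -0.0012614059460956371
```

The vise is confirmed. The jaw face reads -21.3 mm against the given -21, and the stop face is at about +27 mm, so the seat gap is clear. Moving over it and lowering.

>>> servo_tool(targets=[[1,0.01,0.07,0,0],[1,0.022,0.14,0,0],[1,0.022,0.149,0,0],[1,0.022,0.149,0.05,0],[1,0.022,0.149,0.1,0]])

```text
time_s: 13.58
ee_pos: [0.5542, 0.0916, 0.0844]
eef_rot: [2.279, 2.162, 0.0]
wrist_force: [-0.7, -0.3, -5.5]
width: 0.53
finger_force: 35.0
```

>>> servo_tool(targets=[[1,0,0,0.04,0],[1,0,0,0.08,0],[1,0,0,0.12,0],[1,0,0,0.12,0],[1,0,0,0.12,0]])

```text
time_s: 14.2
ee_pos: [0.5547, 0.0921, 0.0141]
eef_rot: [2.279, 2.162, 0.001]
wrist_force: [0.5, 0.2, -6.4]
width: 0.532
finger_force: 35.0
```

>>> servo_tool(targets=[[1,0,0,0.01,0],[1,0,0,0.02,0],[1,0,0,0.03,0],[1,0,0,0.034,0],[1,0,0,0.034,0]])

```text
time_s: 14.82
ee_pos: [0.5542, 0.0922, -0.0075]
eef_rot: [-2.278, -2.163, 0.001]
wrist_force: [0.3, 0.1, -6.2]
width: 0.53
finger_force: 35.0
```

>>> servo_tool(targets=[[1,0,0,0.001,0],[1,0,0,0.002,0],[1,0,0,0.003,0],[1,0,0,0.004,0],[1,0,0,0.004,0]])

```text
time_s: 15.45
ee_pos: [0.5545, 0.0922, -0.0089]
eef_rot: [2.278, 2.162, -0.0]
wrist_force: [-6.1, -1.6, 13.2]
width: 0.533
finger_force: 35.0
```

The block is down on the bed. Opening, then retreating straight up.

>>> servo_tool(targets=[[0.6,0,0,-0.001,0],[0.2,0,0,-0.001,0],[0,0,0,-0.001,0],[0,0,0,-0.001,0],[0,0,0,-0.001,0]])

```text
time_s: 16.08
ee_pos: [0.5544, 0.0922, -0.0091]
eef_rot: [-2.279, -2.163, -0.0]
wrist_force: [-0.1, 0.2, -0.9]
width: 0.919
finger_force: 0.0
```

>>> servo_tool(targets=[[0,0,0,-0.03,0],[0,0,0,-0.08,0],[0,0,0,-0.15,0],[0,0,0,-0.22,0],[0,0,0,-0.28,0]])

```text
time_s: 16.7
ee_pos: [0.5545, 0.0924, 0.1619]
eef_rot: [2.278, 2.163, 0.002]
wrist_force: [-0.3, -0.7, -0.1]
width: 1.003
finger_force: 0.0
```

Run:
```python
from h import *
st=ctrl.state(); im=optics.get_image("wrist"); cv2.imwrite("pics/w6.png",im)
c=cam("wrist",st); Rm=R.from_rotvec(st["eef_rot"]).as_matrix()
print(st["time_s"],st["ee_pos"],st["joint_pos"],"yhead",np.degrees(np.arctan2(Rm[1,1],Rm[0,1])))
bl,l=blobs(im,(16,90,40),(30,255,255),600)
for ce,s in bl:
    if 250<ce[0]<380: 
        ct=max(cv2.findContours((l==l[int(ce[1]+ (0 if l[int(ce[1]),int(ce[0])] else 12)),int(ce[0])]).astype(np.uint8),0,1)[0],key=cv2.contourArea); print(ce,s,plane(c,ce,.05),cv2.minAreaRect(ct))
bl,l=blobs(im,(3,150,60),(13,255,255),100)
for ce,s in bl: print("orange",ce,s,plane(c,ce,.1))
print("exp spigot",proj(c,(.5546,.092,.071)),"exp tell",proj(c,(.5495,-.011,.113)))
```

```text
16.7 [0.5545 0.0924 0.1619] [ 0.2787  0.3745 -0.6231  1.7671  0.2452  1.0767 -0.4803] yhead -2.9666984322694407
[315.1535 230.8148] [ 288  209   56   45 2332] [0.5554 0.0941 0.05  ] ((315.5, 231.0), (44.0, 55.0), 90.0)
orange [541.9275 137.3438] [ 473  100  144   73 6576] [0.7251 0.1651 0.1   ]
orange [316.0451 341.0781] [293 328  46  22 576] [0.5518 0.0103 0.1   ]
exp spigot [314.3168 238.0324] exp tell [314.5956 372.8878]
```

View pics/w6.png

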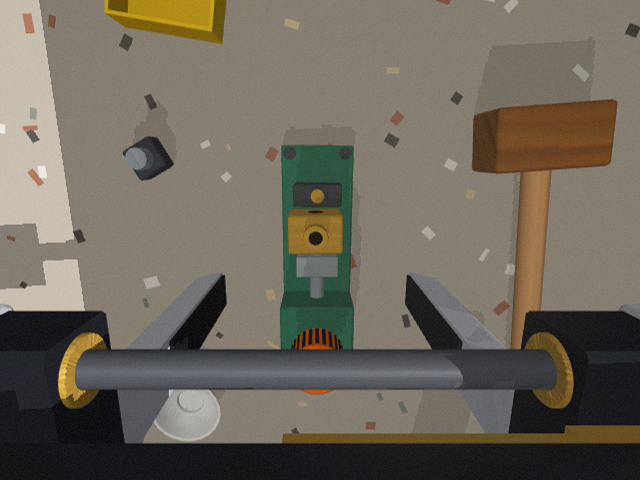

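The block stands square on the bed at px (316,238), between the jaw (rows 256–277) and the stop (row 195), and has been let go. Next is the knob. I'll move above it while pre-turning counter-clockwise for range, then measure its centre.

>>> servo_tool(targets=[[0,-0.06,0,0,0],[0,-0.12,0,0,0],[0,-0.173,0,0,0],[0,-0.173,0,0,0],[0,-0.173,0,0,0]])

```text
time_s: 17.38
ee_pos: [0.5491, -0.0107, 0.1596]
eef_rot: [2.278, 2.163, 0.001]
wrist_force: [0.0, 0.7, 0.7]
width: 0.999
finger_force: 0.0
```

```bash
cat > knob.py <<'E'
from h import *
st=ctrl.state(); im=optics.get_image("wrist"); cv2.imwrite("pics/k%d.png"%int(st["time_s"]*100),im)
c=cam("wrist",st); Rm=R.from_rotvec(st["eef_rot"]).as_matrix()
print(st["time_s"],st["ee_pos"],"j",st["joint_pos"],"yhead",np.degrees(np.arctan2(Rm[1,1],Rm[0,1])))
h=cv2.cvtColor(im,cv2.COLOR_BGR2HSV)
e=proj(c,(.5495,-.0112,.113)); print("exp tell",e)
m=cv2.inRange(h,(0,150,60),(180,255,255)); 
red=((h[...,0]>172)|(h[...,0]<3))&(h[...,1]>150)&(h[...,2]>60)
yy,xx=np.nonzero(red); k=np.hypot(xx-e[0],yy-e[1])<15
if k.any(): p=(xx[k].mean(),yy[k].mean()); q=plane(c,p,.113); print("tell px",p,k.sum(),q,"shift",(Rm.T@(q-st["ee_pos"]))[:2]/.6)
wh=(h[...,1]<60)&(h[...,2]>150); yy,xx=np.nonzero(wh); k=np.hypot(xx-e[0],yy-e[1])<45
if k.any():
    w=plane(c,(xx[k].mean(),yy[k].mean()),.111); 
    print("white",k.sum(),(xx[k].mean(),yy[k].mean()),w)
    if 'q' in dir(): d=w-q; print("mark r",np.hypot(d[0],d[1]),"world deg",np.degrees(np.arctan2(d[1],d[0])))
E
python3 knob.py
python3 - <<'E'
from h import *
print("bottle cap",tri(cam("scene"),(195,184),cam("side"),(348,126)))
E
```

```text
17.375 [ 0.5491 -0.0107  0.1596] j [ 0.4465  0.3467 -0.592   1.8009  0.2189  1.0591 -0.2774] yhead -2.954826384057839
exp tell [314.7299 251.0574]
tell px (np.float64(317.0537634408602), np.float64(250.95698924731184)) 93 [ 0.5512 -0.0112  0.113 ] shift [-0.0007  0.0036]
white 39 (np.float64(317.0), np.float64(233.0)) [0.5519 0.002  0.111 ]
mark r 0.013188437193931146 world deg 87.24262397319505
bottle cap (array([ 0.6777, -0.2217,  0.1614]), np.float64(0.0007596896919149153))
```

>>> servo_tool(targets=[[0,0,0.0024,0,-0.058],[0,0,0.0024,0,-0.116],[0,0,0.0024,0,-0.174],[0,0,0.0024,0,-0.232],[0,0,0.0024,0,-0.29]])

```text
time_s: 18.05
ee_pos: [0.5505, -0.0102, 0.1592]
eef_rot: [1.083, 2.949, 0.001]
wrist_force: [0.2, -0.3, 0.5]
width: 0.998
finger_force: 0.0
```

>>> servo_tool(targets=[[0,0,0,0,-0.058],[0,0,0,0,-0.116],[0,0,0,0,-0.174],[0,0,0,0,-0.232],[0,0,0,0,-0.29]])

```text
time_s: 18.68
ee_pos: [0.5505, -0.0103, 0.1592]
eef_rot: [-0.324, 3.125, 0.0]
wrist_force: [-0.0, 0.6, 0.6]
width: 1.0
finger_force: 0.0
```

>>> servo_tool(targets=[[0,0,0,0,-0.058],[0,0,0,0,-0.116],[0,0,0,0,-0.14],[0,0,0,0,-0.14],[0,0,0,0,-0.14]])

```text
time_s: 19.3
ee_pos: [0.5505, -0.011, 0.1591]
eef_rot: [-0.985, 2.983, 0.0]
wrist_force: [0.2, -0.3, 0.1]
width: 1.004
finger_force: 0.0
```

```bash
python3 knob.py
```

```text
19.3 [ 0.5505 -0.011   0.1591] j [ 0.7746  0.4951 -1.0571  1.7883  0.4728  1.1396  1.772 ] yhead 126.5418734855968
exp tell [316.4225 247.8478]
tell px (np.float64(315.0612244897959), np.float64(249.58163265306123)) 98 [ 0.5512 -0.0112  0.113 ] shift [-0.0007 -0.001 ]
white 48 (np.float64(328.8958333333333), np.float64(260.5208333333333)) [0.5522 0.0025 0.111 ]
mark r 0.013751698330424188 world deg 85.6444069122912
```

>>> servo_tool(targets=[[0,-0.001,-0.001,0.05,0],[0,-0.001,-0.001,0.1,0],[0,-0.001,-0.001,0.15,0],[0,-0.001,-0.001,0.18,0],[0,-0.001,-0.001,0.192,0]])

```text
time_s: 19.98
ee_pos: [0.5511, -0.0115, 0.0432]
eef_rot: [0.986, -2.982, -0.001]
wrist_force: [-0.1, -0.2, -0.2]
width: 1.001
finger_force: 0.0
```

>>> servo_tool(targets=[[0.4,0,0,0,0],[1,0,0,0,0],[1,0,0,0,0],[1,0,0,0,0],[1,0,0,0,0]], grip_force=55)

```text
time_s: 20.6
ee_pos: [0.5513, -0.0117, 0.0439]
eef_rot: [-0.986, 2.983, -0.0]
wrist_force: [-0.6, 0.5, 1.1]
width: 0.505
finger_force: 0.6
```

>>> servo_tool(targets=[[1,0,0,0,0],[1,0,0,0,0],[1,0,0,0,0],[1,0,0,0,0],[1,0,0,0,0]])

```text
time_s: 21.22
ee_pos: [0.551, -0.0112, 0.0439]
eef_rot: [0.987, -2.982, -0.001]
wrist_force: [-3.9, 2.0, 5.1]
width: 0.482
finger_force: 55.0
```

```bash
cat > t.py <<'E'
from h import *
s=ctrl.state(); Rm=R.from_rotvec(s["eef_rot"]).as_matrix()
print(s["time_s"],s["ee_pos"],"yhead %.2f"%np.degrees(np.arctan2(Rm[1,1],Rm[0,1])),"F",s["wrist_force"],"T",s["torque"],"j7tau",s["joint_torque"][6],"w",s["width"],s["finger_force"],"j",s["joint_pos"][[2,6]])
E
python3 t.py
```

```text
21.225 [ 0.551  -0.0112  0.0439] yhead 126.63 F [-3.8706  2.012   5.1461] T [ 0.6714  0.8411 -0.15  ] j7tau 0.12974177487194538 w 0.48246813569253894 55.00184606644325 j [-0.9361  1.6586]
```

>>> servo_tool(targets=[[1,0,0,0,0.03],[1,0,0,0,0.07],[1,0,0,0,0.11],[1,0,0,0,0.15],[1,0,0,0,0.19]])

```text
time_s: 21.85
ee_pos: [0.5511, -0.0115, 0.0439]
eef_rot: [0.06, -3.141, 0.0]
wrist_force: [-2.9, 0.8, 4.6]
width: 0.48
finger_force: 55.0
```

```bash
python3 t.py
```

```text
21.85 [ 0.5511 -0.0115  0.0439] yhead 92.20 F [-2.9077  0.8001  4.5913] T [0.1046 0.6573 0.2228] j7tau 2.624945417046547 w 0.48006070467161704 54.9962540762499 j [-0.8023  1.1393]
```

>>> servo_tool(targets=[[1,0,0,0,0.04],[1,0,0,0,0.08],[1,0,0,0,0.12],[1,0,0,0,0.16],[1,0,0,0,0.19]])

```text
time_s: 22.48
ee_pos: [0.551, -0.012, 0.0439]
eef_rot: [-0.865, -3.02, 0.001]
wrist_force: [-3.5, -0.6, 5.1]
width: 0.48
finger_force: 55.0
```

```bash
python3 t.py
```

```text
22.475 [ 0.551  -0.012   0.0439] yhead 58.02 F [-3.5444 -0.5747  5.0979] T [-0.4952  0.8539  0.2866] j7tau 1.475352868437767 w 0.4797831755802785 54.997997938189656 j [-0.666   0.6224]
```

>>> servo_tool(targets=[[1,0,0,0,0.03],[1,0,0,0,0.06],[1,0,0,0,0.09],[1,0,0,0,0.11],[1,0,0,0,0.13]])

```text
time_s: 23.1
ee_pos: [0.5508, -0.0121, 0.0439]
eef_rot: [-1.458, -2.782, 0.002]
wrist_force: [-5.4, -2.7, 6.4]
width: 0.482
finger_force: 55.0
```

```bash
python3 t.py
```

```text
23.1 [ 0.5508 -0.0121  0.0439] yhead 34.70 F [-5.419  -2.7291  6.4237] T [-0.6453  1.2592  0.1982] j7tau 1.1552754789590836 w 0.4815589176299353 54.99959048582241 j [-0.5729  0.2681]
```

About 92° turned with free-running torque of about 0.24 N m. Now in 9° calls, feeling for the climb.

>>> servo_tool(targets=[[1,0,0,0,0.012],[1,0,0,0,0.024],[1,0,0,0,0.036],[1,0,0,0,0.048],[1,0,0,0,0.06]])

```text
time_s: 23.72
ee_pos: [0.5507, -0.0122, 0.0439]
eef_rot: [-1.712, -2.633, 0.002]
wrist_force: [-6.2, -3.3, 7.6]
width: 0.483
finger_force: 55.0
```

```bash
python3 t.py
```

```text
23.725 [ 0.5507 -0.0122  0.0439] yhead 23.94 F [-6.2234 -3.2921  7.5919] T [-0.6644  1.4239  0.2952] j7tau 0.5938972346484661 w 0.4834569243627641 55.00078325159848 j [-0.53    0.1043]
```

>>> servo_tool(targets=[[1,0,0,0,0.01],[1,0,0,0,0.02],[1,0,0,0,0.03],[1,0,0,0,0.04],[1,0,0,0,0.05]])

```text
time_s: 24.35
ee_pos: [0.5505, -0.0121, 0.0439]
eef_rot: [-1.913, -2.491, 0.002]
wrist_force: [-6.3, -2.5, 7.9]
width: 0.482
finger_force: 55.0
```

```bash
python3 t.py
```

```text
24.35 [ 0.5505 -0.0121  0.0439] yhead 14.96 F [-6.3038 -2.5003  7.9358] T [-0.7273  1.6504  0.2511] j7tau 0.4494205769151449 w 0.4819104965770203 55.00129143591039 j [-0.4943 -0.033 ]
```

>>> servo_tool(targets=[[1,0,0,0,0.01],[1,0,0,0,0.02],[1,0,0,0,0.03],[1,0,0,0,0.04],[1,0,0,0,0.05]])

```text
time_s: 24.98
ee_pos: [0.5504, -0.0122, 0.0438]
eef_rot: [-2.102, -2.334, 0.003]
wrist_force: [-7.1, -2.0, 8.9]
width: 0.482
finger_force: 55.0
```

```bash
python3 t.py
```

```text
24.975 [ 0.5504 -0.0122  0.0438] yhead 5.96 F [-7.0779 -1.9893  8.8767] T [-0.6818  1.8099  0.4133] j7tau 0.2563364524394274 w 0.48208613007799833 55.00153958215378 j [-0.4585 -0.1706]
```

>>> servo_tool(targets=[[1,0,0,0,0.006],[1,0,0,0,0.012],[1,0,0,0,0.018],[1,0,0,0,0.024],[1,0,0,0,0.03]])

```text
time_s: 25.6
ee_pos: [0.5504, -0.0122, 0.0438]
eef_rot: [-2.209, -2.232, 0.003]
wrist_force: [-8.1, -2.6, 9.9]
width: 0.481
finger_force: 55.0
```

```bash
python3 t.py
```

```text
25.6 [ 0.5504 -0.0122  0.0438] yhead 0.59 F [-8.1182 -2.6386  9.8707] T [-0.6985  1.8078  0.4614] j7tau -0.01876303693279624 w 0.48103623992800115 55.00197114190087 j [-0.4371 -0.2529]
```

Torque has climbed to 0.46 and levelled, so slip begins at a tool heading of about 4°. I'm aiming for about 28° past that, ending at about -24°.

>>> servo_tool(targets=[[1,0,0,0,0.014],[1,0,0,0,0.028],[1,0,0,0,0.042],[1,0,0,0,0.056],[1,0,0,0,0.07]])

```text
time_s: 26.22
ee_pos: [0.5502, -0.0121, 0.0438]
eef_rot: [-2.442, -1.976, 0.003]
wrist_force: [-8.2, -2.2, 10.1]
width: 0.476
finger_force: 55.0
```

```bash
python3 t.py
```

```text
26.225 [ 0.5502 -0.0121  0.0438] yhead -12.05 F [-8.1989 -2.192  10.0912] T [-0.6666  2.1102  0.5043] j7tau 0.56579964235425 w 0.4761154014766413 55.00217378488742 j [-0.387  -0.4467]
```

```bash
python3 knob.py
```

```text
26.225 [ 0.5502 -0.0121  0.0438] j [ 0.2757  0.4727 -0.387   1.8939  0.2379  0.8218 -0.4467] yhead -12.050494914728597
exp tell [310.8064 316.2145]
tell px (np.float64(314.8274647887324), np.float64(316.1443661971831)) 284 [ 0.5512 -0.0115  0.113 ] shift [0.0011 0.0012]
white 162 (np.float64(334.7098765432099), np.float64(333.67283950617286)) [ 0.5579 -0.0225  0.111 ]
mark r 0.012811482946914752 world deg -58.637944468580415
```

The mark turned about 145° against the tool's 139°, so the grip has not slipped. One last 11°, then release and lift.

>>> servo_tool(targets=[[1,0,0,0,0.014],[1,0,0,0,0.028],[1,0,0,0,0.042],[1,0,0,0,0.056],[1,0,0,0,0.062]])

```text
time_s: 26.9
ee_pos: [0.5502, -0.012, 0.0438]
eef_rot: [-2.622, -1.73, 0.003]
wrist_force: [-9.5, -1.8, 10.5]
width: 0.479
finger_force: 55.0
```

```bash
python3 t.py
```

```text
26.9 [ 0.5502 -0.012   0.0438] yhead -23.18 F [-9.4602 -1.8259 10.4884] T [-0.5529  2.2855  0.3844] j7tau -0.3514889068901539 w 0.47861358854109315 55.00302141183056 j [-0.3429 -0.6177]
```

>>> servo_tool(targets=[[0.5,0,0,0,0],[0,0,0,0,0],[0,0,0,0,0],[0,0,0,0,0],[0,0,0,0,0]])

```text
time_s: 27.52
ee_pos: [0.5513, -0.0117, 0.0437]
eef_rot: [-2.622, -1.731, -0.0]
wrist_force: [0.6, -0.1, -0.4]
width: 0.89
finger_force: 0.0
```

>>> servo_tool(targets=[[0,0,0,-0.03,0],[0,0,0,-0.08,0],[0,0,0,-0.14,0],[0,0,0,-0.2,0],[0,0,0,-0.2,0]])

```text
time_s: 28.15
ee_pos: [0.5529, -0.0116, 0.1675]
eef_rot: [2.619, 1.729, 0.007]
wrist_force: [0.3, -0.7, 0.0]
width: 1.0
finger_force: 0.0
```

```bash
python3 t.py; python3 knob.py
python3 - <<'E'
from h import *
st=ctrl.state(); im=optics.get_image("wrist"); c=cam("wrist",st); h=cv2.cvtColor(im,cv2.COLOR_BGR2HSV)
bl,l=blobs(im,(16,90,40),(30,255,255),600)
for ce,s in bl:
    q=plane(c,ce,.05)
    if np.hypot(*(q[:2]-[.5545,.1]))<.05:
        ct=max(cv2.findContours((l[s[1]:s[1]+s[3],s[0]:s[0]+s[2]]>0).astype(np.uint8),0,1)[0],key=cv2.contourArea)+s[:2].astype(np.int32)
        w=np.array([plane(c,p,.055)[:2] for p in cv2.boxPoints(cv2.minAreaRect(ct))]); print("block",ce,q)
        for v in(w[1]-w[0],w[2]-w[1]): print(np.linalg.norm(v),np.degrees(np.arctan2(v[1],v[0])))
E
```

```text
28.15 [ 0.5529 -0.0116  0.1675] yhead -23.15 F [ 0.2811 -0.7135  0.0122] T [-0.0303 -0.0246  0.0473] j7tau 0.23633630946278572 w 0.9997026217121119 0.0 j [-0.38   -0.5534]
28.15 [ 0.5529 -0.0116  0.1675] j [ 0.2784  0.3112 -0.38    1.7928  0.1317  1.0569 -0.5534] yhead -23.149875302645174
exp tell [309.7762 249.5273]
tell px (np.float64(311.8723404255319), np.float64(249.0531914893617)) 94 [ 0.5511 -0.0115  0.113 ] shift [-0.0012 -0.0032]
white 48 (np.float64(325.3333333333333), np.float64(259.1666666666667)) [ 0.5573 -0.0235  0.111 ]
mark r 0.013488274136469464 world deg -62.72715749035134
block [267.0561 112.4332] [0.556  0.1008 0.05  ]
0.04930130706975531 -4.760768011956476
0.05341034558392065 -92.68417544702055
```

The mark shows the knob turned 149° in total, giving about 23–30° of slip. The block moved about 6 mm onto the stop and stayed square. The arm is clear, so I'm handing in.

```bash
python3 -c "
from plant import ctrl
print(ctrl.job_done())"
```

```text
the job is handed in; nothing more can be done
None
```

The valve block is standing upright and square in the vise, clamped against the stop, and I turned the knob an estimated 23–30° past the point where the clutch began to slip. I handed the job in at about 28 s, and it returned no verdict.

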